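# Level the gel deck with a wedge and hold it

### The arm

A 7-joint arm with a two-finger parallel gripper is mounted at the origin on the work surface. World frame = base frame: x ahead of the robot, y to its left, z up, the work surface at z = 0. Lengths are in m, angles in rad, forces in N, time in s.
With the tool pointing down it reaches from about 0.425 to 0.95 m from the base axis. Payload 4.7 kg.
Tool frame: the origin (TCP) lies midway between the tips of the shut fingers; the grasp point (between the pads) lies 19 mm behind it; z points along the fingers, x is the direction in which the jaws open and shut, and the axes are right-handed (so a half turn about z gives the same grasp; the last joint's range is limited). The gripper opens to 85 mm and grips with 20 to 120 N. Pads are 22 mm wide; open, the fingers measure 114 mm over their backs; the gripper's body (76 mm by 85 mm) begins 54 mm behind the grasp point. The pads swing forward as they close: fully open they stand 13 mm farther back than shut.
Start: joints at [-1.185, 0.469, -0.049, 1.532, 0.024, 1.141, -0.082], TCP at [0.272, 0.618, 0.199] pointing down, gripper open.
Joint ranges: [-2.59, 2.59], [-0.33, 1.99], [-1.39, 1.29], [0.1, 2.45], [-1.04, 4.18], [0.21, 1.99], [-2.66, 2.66]. Speed limits (rad/s): [2.57, 2.57, 3.14, 3.14, 3.14, 3.14, 3.14].

### API

Orientations are given as a unit quaternion [x, y, z, w].
In Python, from cell import arm gives the robot as it stands. Calls block until the motion is done:
- arm.goto(position, orientation): joint-space move of the TCP to a pose.
- arm.movel(position, orientation=None, rate=0.15): straight line of the TCP; orientation=None keeps the orientation; rate is the mean speed in m/s.
- arm.move_joints(angles): joint-space move.
- arm.command_gripper(opening, grasp_force=None): opening from 0.0 (shut) to 1.0 (fully open); grasp_force is the grip in N (None keeps the last); returns when the fingers have stopped.
- arm.pause(seconds).
- arm.solve_ik(position, orientation): joint angles nearest the present ones, or None.
- arm.grab_frame(name): name is "scene" or "top" or "wrist"; returns a dict with "img" (400x640x3 uint8, red, green, blue), "K" (3x3 intrinsics, pixels), "k1" (the pictures are not rectified: a ray, as slopes to the right and down, at radius r is drawn at 1 + k1 r^2 times it, then the intrinsics apply), "cam_to_world" (4x4, takes a point from camera to world coordinates). Camera axes: x right, y down, z forward; pixel columns grow to the right and rows downward; lengths in m; the calibration is good to about 2 mm. A picture is of the moment at which its call begins. There is no depth.
A pose or a line that the arm cannot do raises arm.IKError and nothing moves.
- arm.hand_in(): hands the job in, once; it reports no verdict.
Readings, each from a call of its own:
- arm.current_time_s(): time.
- arm.current_joint_positions(): joint angles.
- arm.current_qd(): joint speeds.
- arm.current_joint_efforts(): joint torques, N m.
- arm.current_tool_pos(): TCP position.
- arm.current_ee_rot(): TCP orientation.
- arm.current_contact_force(): force on the tool from outside, world axes, zero at the start.
- arm.current_moment(): the same for the moment, N m.
- arm.current_grip_width(): opening from 0.0 (shut) to 1.0 (fully open).
Only numpy, scipy, OpenCV 4.12 (cv2) and the standard library are available. Lean on these libraries where they do the work, as an engineer would, in place of code of your own. Each camera call takes 0.05 s, during which the arm holds its last target.

### The job

Level the gel deck: pick up the yellow wedge by its grip block, set it flat on the narrow raised rail in front of the deck, toe towards the deck and in line with the rail, and push it along the rail under the deck's lip until the lip has just lifted off its two red rest posts, by about 4 mm (the black line on the wedge is then under the lip). Lift the deck with the wedge only, never by more than 10 mm and without touching it with the robot, leave everything else where it is, and finish while still holding the wedge there, at rest.

Things in the scene. Friction and masses are not known exactly. Their poses are not given: they have to be found in the camera images.
- stand: White stand fixed to the bench, base 225 x 160 x 12 mm. Origin on the bench below the deck's lip; +x along the rail, from its free end in under the deck (the push direction), +z up. Narrow aluminium rail: 22 mm wide, top 30 mm above the bench, x = -150 to +100 mm, y = 0. Two red-capped rest posts (x = 8, y = +-58 mm) carry the deck's front when down
- deck: Blue hinged deck, 136 mm wide, 205 mm long, about 0.5 kg, with a clear gel tray fixed on top (top of deck 52 mm, tray rim 70 mm above the bench). Origin on its hinge axis, at x = 200, z = 55 mm of the stand. Its front lip, over the rail, can rise; it falls back by its weight
- deck_lip (a point): Middle of the underside of the deck's front lip, a round steel bar 8 mm thick lying across the rail. Deck down: 39 mm above the bench, 9 mm above the rail top, at x = 0, y = 0 of the stand. Raised 4 mm (43 mm above the bench) the deck is level
- wedge: Yellow wedge, 34 mm wide, 0.09 kg. Origin on its flat underside below the middle of its grip block; +x to the toe. Grip block x = -18 to 18 mm, 38 mm high: pinch across y from above. Then the top slopes 1 in 6 from 18 mm thick (x = 18) to 3 mm (toe, x = 108). Black line at x = 48. Starts flat on the bench, toe within 0.8 rad of the stand's +x. Pushing it under takes under 12 N
- wedge_toe (a point): Middle of the wedge's toe edge, at its underside. With the wedge on the rail the slope first meets the lip when the toe is 36 mm past the lip; each further 6 mm raises the lip 1 mm, so 60 mm past (black line under the lip) is 4 mm up
- spacer: White flat spacer bar with a grip block, 120 x 34 x 38 mm high (bar 18 mm), NOT tapered; lies on the bench beside the wedge. Bystander; origin below the middle of its grip block
- dish: Clear round dish, 90 mm across, 16 mm high. Bystander; origin at the centre of its underside
- bottle: White squeeze bottle with a green band, 66 mm across, about 190 mm high. Bystander; origin at the centre of its underside
- tipbox: Blue pipette-tip box with clear lid, 85 x 120 x 70 mm. Bystander; origin at the centre of its underside
- timer: White square bench timer, 65 x 65 x 22 mm. Bystander; origin at the centre of its underside
There are look-alikes about, which are no part of the job. Several things look just like the wedge: the one meant starts farthest to the robot's left.

How it is judged:
On the way:
1. the wedge sits flat on the rail, in line with it, toe towards the deck, with the deck still down on its posts (z of wedge in the frame of stand between 0.027 and 0.033 m and y of wedge in the frame of stand between -0.009 and 0.009 m and angle between wedge's own z axis and vertical below 0.06 rad and angle between the x axis of wedge and the x axis of stand, either way round below 0.14 rad and x of wedge in the frame of stand between -0.17 and -0.05 m and x of wedge_toe in the frame of stand between -0.07 and 0.045 m and z of deck_lip in the frame of stand below 0.0398 m), for 0.15 s.
At the end, for the whole second after the job is handed in: Lip 1.8 to 6.8 mm above its rest, carried by the wedge alone (over 0.5 N); wedge flat on the rail (3 mm, 0.06 rad), within 9 mm of its centre line and 0.14 rad of its direction, toe 35 to 85 mm past the lip, held by the fingers (over 1 N), at rest; robot off the deck (z of wedge in the frame of stand between 0.027 and 0.033 m and y of wedge in the frame of stand between -0.009 and 0.009 m and angle between wedge's own z axis and vertical below 0.06 rad and angle between the x axis of wedge and the x axis of stand, either way round below 0.14 rad and x of wedge_toe in the frame of stand between 0.035 and 0.085 m and z of deck_lip in the frame of stand between 0.0408 and 0.0458 m and contact force between wedge and deck above 0.5 N and contact force between the fingers and wedge above 1 N and not (contact force between any of the fingers, the arm and deck above 0.2 N) and linear speed of each of wedge, deck below 0.01 m/s); the arm keeps its last pose, push and grip.
It fails at once if the deck's lip is raised more than 10 mm (z of deck_lip in the frame of stand above 0.049 m).
It fails at once if the robot touches the deck (contact force between any of the fingers, the arm and deck above 1 N).
It fails at once if one of the bystanders is disturbed (moved over 30 mm) (distance of any of spacer, dish, bottle, tipbox, timer from where it was at the start of the episode above 0.03 m).
It also fails if it takes over 42 s, if anything falls off the work surface, if the arm or the gripper's body presses on something with over 40 N, if the wrist force passes 120 N, or if a joint passes its speed limit or range.

## Working session

There is one attempt and no reset: what is moved stays moved. The work goes in short steps, each a Python script; the robot and the scene stay as the last script left them, time stands still between calls to the robot, and variables do not carry over. Pictures are saved under pics/ and viewed, and the job is handed in when it is done.

```bash
ls; mkdir -p pics
python3 - <<'E'
from cell import arm
import cv2
print(arm.current_time_s(),arm.current_tool_pos(),arm.current_ee_rot())
for n in("scene","top","wrist"):
    f=arm.grab_frame(n); cv2.imwrite(f"pics/{n}0.png",f["img"][:,:,::-1]); print(n,f["K"].tolist(),f["k1"],f["cam_to_world"].round(4).tolist())
E
```

```text
pics
0.0 [0.27173506 0.61718458 0.19784125] [ 8.37538569e-01  5.46377311e-01 -8.14288553e-04  5.61960663e-04]
scene [[440.79275763065914, 0.0, 320.0749135186158], [0.0, 440.79275763065914, 198.8937372549178], [0.0, 0.0, 1.0]] -0.019587102681535778 [[0.1368, 0.7288, -0.671, 1.4337], [0.9906, -0.0955, 0.0982, -0.2096], [0.0075, -0.6781, -0.735, 0.9824], [0.0, 0.0, 0.0, 1.0]]
top [[415.35362507273294, 0.0, 308.7022194027632], [0.0, 415.35362507273294, 191.96442998282637], [0.0, 0.0, 1.0]] -0.06923929225412669 [[0.0067, -0.9954, 0.0953, 0.5051], [-1.0, -0.0065, 0.002, -0.0916], [-0.0013, -0.0953, -0.9954, 1.2734], [0.0, 0.0, 0.0, 1.0]]
wrist [[290.228946522258, 0.0, 323.8735829148136], [0.0, 290.228946522258, 198.90712373867362], [0.0, 0.0, 1.0]] -0.039388862221871206 [[0.4041, 0.8668, 0.2921, 0.1962], [0.9147, -0.3823, -0.1311, 0.6507], [-0.0019, 0.3202, -0.9474, 0.3735], [0.0, 0.0, 0.0, 1.0]]
```

View pics/scene0.png

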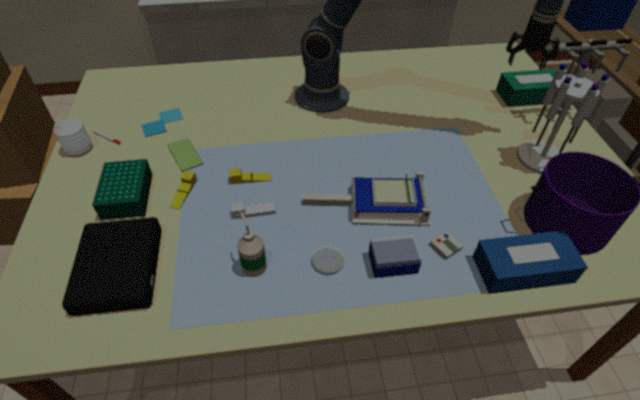

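View pics/top0.png

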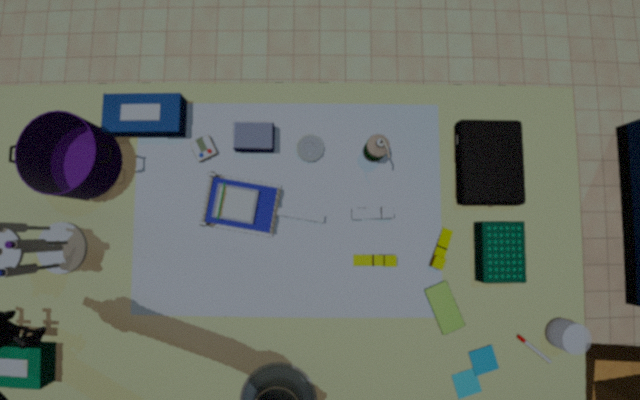

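View pics/wrist0.png

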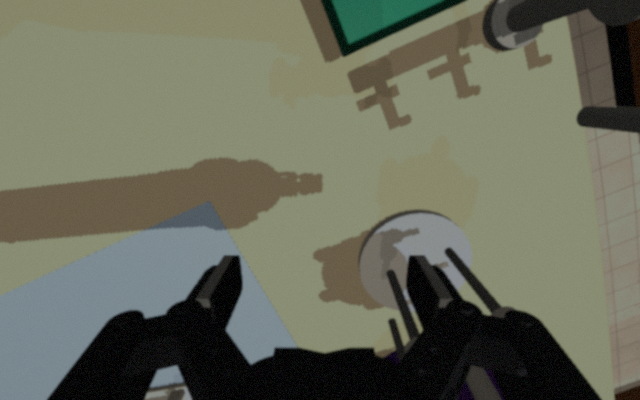

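```bash
cat > h.py <<'E'
from cell import arm
import cv2, numpy as np
def ray(f,px):
    K=f["K"];k1=f["k1"]
    d=np.array([(px[0]-K[0,2])/K[0,0],(px[1]-K[1,2])/K[1,1]]);u=d.copy()
    for _ in range(20): u=d/(1+k1*(u@u))
    T=f["cam_to_world"]; v=T[:3,:3]@np.array([u[0],u[1],1.]); return T[:3,3],v/np.linalg.norm(v)
def onz(f,px,z):
    o,v=ray(f,px); return o+v*(z-o[2])/v[2]
def proj(f,P):
    T=f["cam_to_world"]; p=T[:3,:3].T@(np.asarray(P)-T[:3,3]); u=p[:2]/p[2]; u=u*(1+f["k1"]*(u@u))
    return np.array([f["K"][0,0]*u[0]+f["K"][0,2],f["K"][1,1]*u[1]+f["K"][1,2]])
def yellow(img):
    h=cv2.cvtColor(img,cv2.COLOR_RGB2HSV); return cv2.inRange(h,(22,170,100),(32,255,255))
E
python3 - <<'E'
from h import *
for n in("scene","top"):
    f=arm.grab_frame(n); m=yellow(f["img"])
    N,l,s,c=cv2.connectedComponentsWithStats(m)
    for i in range(1,N):
        if s[i,4]>15: print(n,s[i],c[i].round(1),onz(f,c[i],.015).round(3))
    b=f["img"][:,:,::-1]
    a=(b[140:240,160:460] if n=="scene" else b[160:280,190:460])
    cv2.imwrite(f"pics/{n}1.png",cv2.resize(a,None,fx=2.6,fy=2.6,interpolation=cv2.INTER_CUBIC))
E
```

```text
scene [231 169  20  11 114] [240.2 174.3] [ 0.414 -0.315  0.015]
scene [182 171  12   9  73] [187.4 175.3] [ 0.397 -0.479  0.015]
scene [252 174  18   7  99] [260.6 176.6] [ 0.433 -0.252  0.015]
scene [171 183  20  25 227] [180.4 195.1] [ 0.481 -0.495  0.015]
top [438 229  14  20 171] [444.5 238.1] [ 0.488 -0.502  0.015]
top [432 247  14  22 203] [439.  257.5] [ 0.429 -0.484  0.015]
top [354 256  19   9 155] [362.9 260. ] [ 0.421 -0.253  0.015]
top [374 256  22  10 204] [384.7 260.2] [ 0.421 -0.319  0.015]
```

View pics/scene1.png

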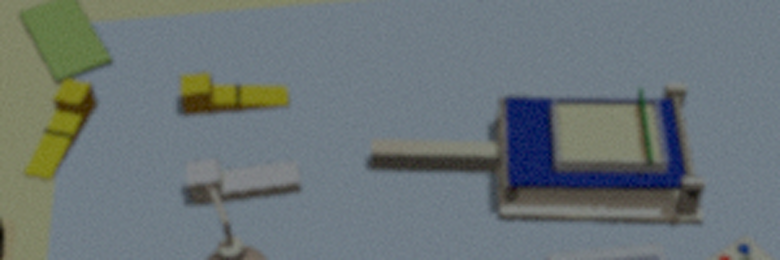

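View pics/top1.png

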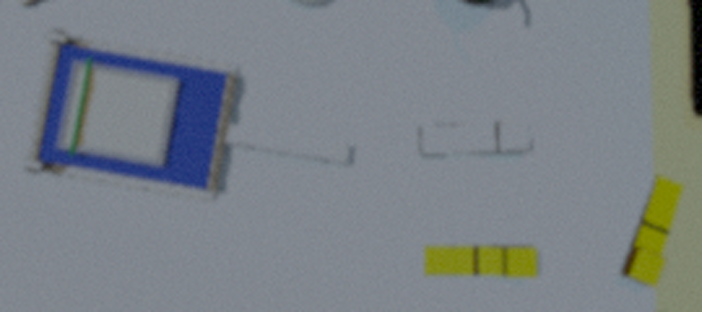

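```bash
cat >> h.py <<'E'
def quat(yaw): return np.array([np.cos(yaw/2),np.sin(yaw/2),0,0])
def snap(n,name):
    f=arm.grab_frame(n); cv2.imwrite(f"pics/{name}.png",f["img"][:,:,::-1]); np.save(f"pics/{name}.npy",f,allow_pickle=True); return f
E
python3 - <<'E'
from h import *
q=quat(0.)
print(arm.solve_ik([.42,-.33,.2],q), arm.solve_ik([.55,-.15,.2],q))
arm.goto([.5,-.25,.28],q)
print(arm.current_time_s(),arm.current_tool_pos()); snap("wrist","w1")
E
```

```text
[-0.1533509   0.32462541  0.93370404  1.904239   -0.2984247   1.05929598
  0.90396079] [-0.38779454  0.35493896  0.75173025  1.81949321 -0.27340227  1.07371319
  0.46485576]
3.4 [ 0.50054806 -0.24908289  0.27979603]
```

View pics/w1.png

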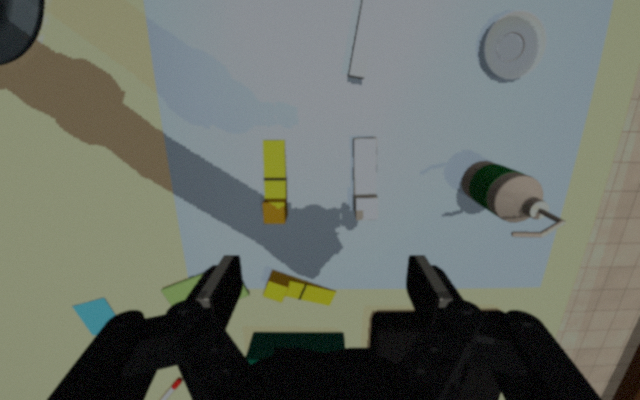

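Run:
```python
from h import *
f=np.load("pics/w1.npy",allow_pickle=True).item(); b=f["img"][:,:,::-1]
cv2.imwrite("pics/w1c.png",cv2.resize(b[130:235,225:325],None,fx=5,fy=5,interpolation=cv2.INTER_CUBIC))
h=cv2.cvtColor(f["img"],cv2.COLOR_RGB2HSV)
m=cv2.inRange(h,(15,150,50),(35,255,255)); m=cv2.morphologyEx(m,cv2.MORPH_CLOSE,np.ones((7,7)))
for c in cv2.findContours(m,0,2)[0]:
    if cv2.contourArea(c)>200:
        r=cv2.minAreaRect(c); print(r); bp=cv2.boxPoints(r); print(bp.round(1).tolist())
        for z in (.003,.018,.038): print(z,[onz(f,p,z)[:2].round(4).tolist() for p in bp])
# rail end approximate
for p in [(361,0),(348,77),(363,79),(352,40)]: print(p,onz(f,p,.03).round(4))
```

```text
((298.8903503417969, 293.33477783203125), (66.5216293334961, 26.297346115112305), 18.13808250427246)
[[263.20001220703125, 295.5], [271.3999938964844, 270.5], [334.6000061035156, 291.20001220703125], [326.3999938964844, 316.20001220703125]]
0.003 [[0.3871, -0.5098], [0.4057, -0.4557], [0.5202, -0.4998], [0.5052, -0.5571]]
0.018 [[0.3908, -0.4984], [0.4089, -0.4461], [0.5195, -0.4888], [0.5051, -0.5442]]
0.038 [[0.3958, -0.4832], [0.413, -0.4333], [0.5186, -0.4741], [0.5048, -0.5269]]
((274.5, 181.5), (81.0, 23.0), 90.0)
[[263.0, 141.0], [286.0, 141.0], [286.0, 222.0], [263.0, 222.0]]
0.003 [[0.4061, -0.2251], [0.4417, -0.2252], [0.4362, -0.3608], [0.3971, -0.3609]]
0.018 [[0.4092, -0.2232], [0.4436, -0.2232], [0.4383, -0.3544], [0.4006, -0.3544]]
0.038 [[0.4133, -0.2206], [0.4462, -0.2207], [0.4411, -0.3458], [0.4051, -0.3459]]
(361, 0) [ 0.5475 -0.0423  0.03  ]
(348, 77) [ 0.533 -0.135  0.03 ]
(363, 79) [ 0.5536 -0.1374  0.03  ]
(352, 40) [ 0.5372 -0.0891  0.03  ]
```

View pics/w1c.png

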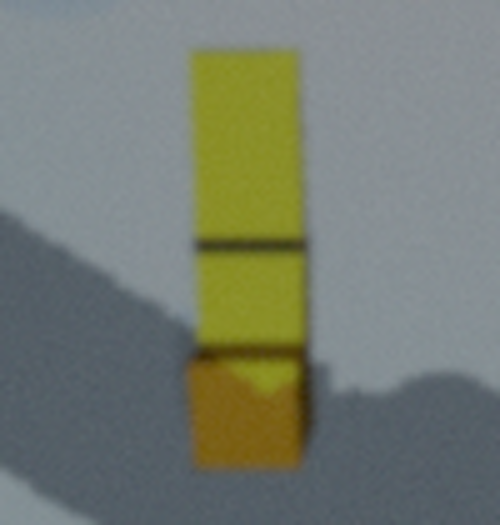

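The two wedge-like things are the yellow ones at top (375,260), y≈-0.28, and top (441,249), y≈-0.49; the white spacer at (373,213) is not tapered. The one farthest left (largest y) is at (375,260). The close crop shows its block, black line and tapered toe, with the toe towards +y, so I'm grasping that one.

Run:
```python
from h import *
q=quat(0.)
arm.goto([.423,-.331,.12],q)
f=snap("wrist","w2")
arm.movel([.423,-.331,.011],q,rate=.12)
arm.command_gripper(0.0,60)
print(arm.current_grip_width(),arm.current_tool_pos(),arm.current_contact_force())
arm.movel([.423,-.331,.12],rate=.15)
print(arm.current_grip_width(),arm.current_contact_force(),arm.current_time_s())
arm.goto([.535,-.27,.13],quat(-.1))
snap("wrist","w3");snap("top","t3");snap("scene","s3")
print(arm.current_time_s(),arm.current_tool_pos())
```

```text
-0.0035303851476355327 [ 0.42299357 -0.33101208  0.01098438] [-0.07828107  0.42669861 -0.3273117 ]
-0.0003799463236581784 [ 0.21161449 -0.07578612  1.01248049] 7.0
7.725 [ 0.53335044 -0.27113624  0.12963419]
```

View pics/w3.png

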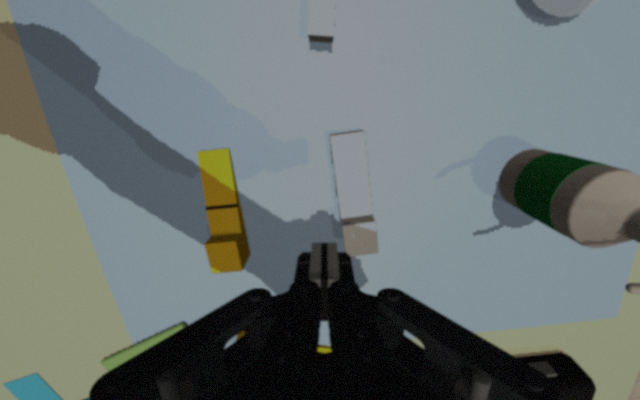

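View pics/t3.png

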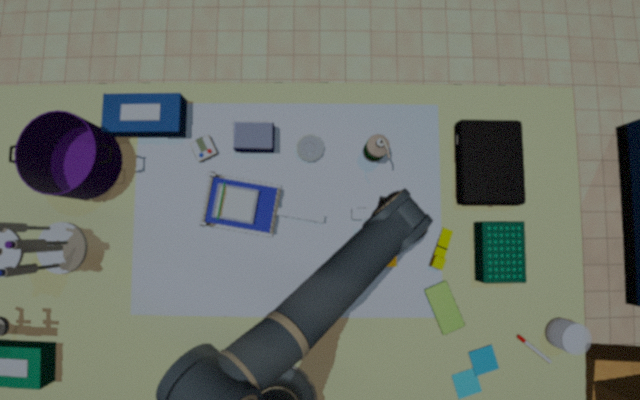

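The gripper shut fully (width 0), so the grasp missed. The wedge still lies at wrist pixel (225,210). I'll look at the pre-grasp picture.

Run:
```python
from h import *
f=np.load("pics/w3.npy",allow_pickle=True).item()
for p,z in [((199,150),.003),((230,148),.003),((208,243),.038),((243,238),.038),((211,272),.038),((243,269),.038),((205,207),.013),((237,205),.013)]: print(p,onz(f,p,z).round(4))
g=np.load("pics/w2.npy",allow_pickle=True).item()
print(g["cam_to_world"].round(3).tolist(), proj(g,[.423,-.331,.038]),proj(g,[.423,-.223,.003]), proj(g,[.423,-.331,.011]))
t=np.load("pics/t3.npy",allow_pickle=True).item()
print(proj(f,[.534,-.271,.13]), proj(t,[.423,-.331,.038]), proj(t,[.423,-.223,.003]))
```

```text
(199, 150) [ 0.4075 -0.222   0.003 ]
(230, 148) [ 0.4405 -0.2234  0.003 ]
(208, 243) [ 0.4099 -0.3128  0.038 ]
(243, 238) [ 0.4472 -0.3106  0.038 ]
(211, 272) [ 0.405  -0.3471  0.038 ]
(243, 269) [ 0.4401 -0.3465  0.038 ]
(205, 207) [ 0.4041 -0.2818  0.013 ]
(237, 205) [ 0.4392 -0.283   0.013 ]
[[1.0, -0.001, 0.002, 0.424], [-0.0, -0.947, -0.321, -0.249], [0.002, 0.321, -0.947, 0.296], [0.0, 0.0, 0.0, 1.0]] [322.27913522 193.60990908] [322.18680829  72.37364465] [322.35334222 185.59742798]
[323.5829739  234.94639585] [390.11710756 259.99680201] [352.41139091 259.09758813]
```

View pics/w2.png

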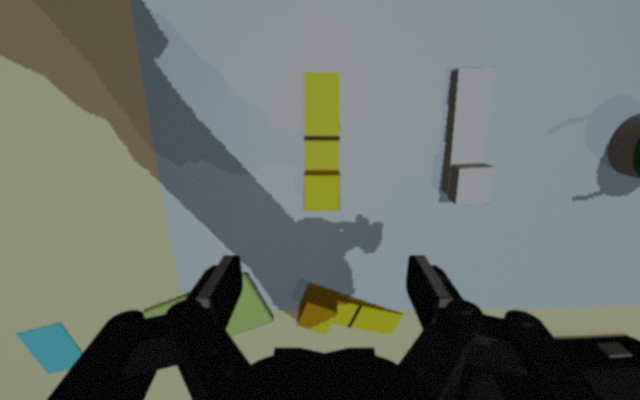

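Run:
```python
from h import *
q=quat(0.)
arm.command_gripper(1.0,60); print(arm.current_time_s(),arm.current_grip_width())
arm.goto([.423,-.331,.07],q)
arm.movel([.423,-.331,.011],q,rate=.12)
snap("wrist","w4");
print(arm.current_time_s(),arm.current_grip_width(),arm.current_tool_pos())
f=snap("scene","s4"); cv2.imwrite("pics/s4c.png",cv2.resize(f["img"][120:230,160:330,::-1],None,fx=4,fy=4,interpolation=cv2.INTER_CUBIC))
```

```text
8.5083 0.9987855061692587
9.8167 1.003010772542065 [ 0.42370978 -0.33149013  0.01163234]
```

View pics/w4.png

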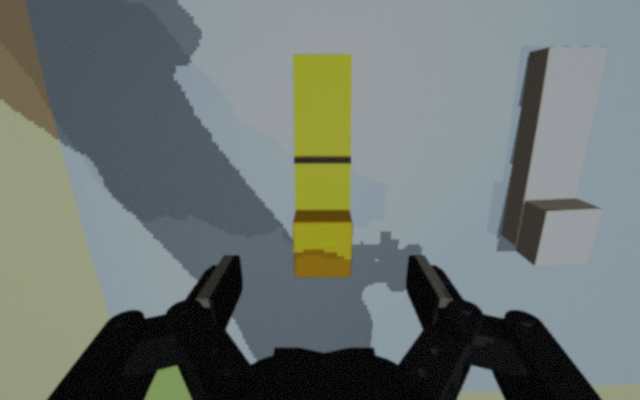

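View pics/s4c.png

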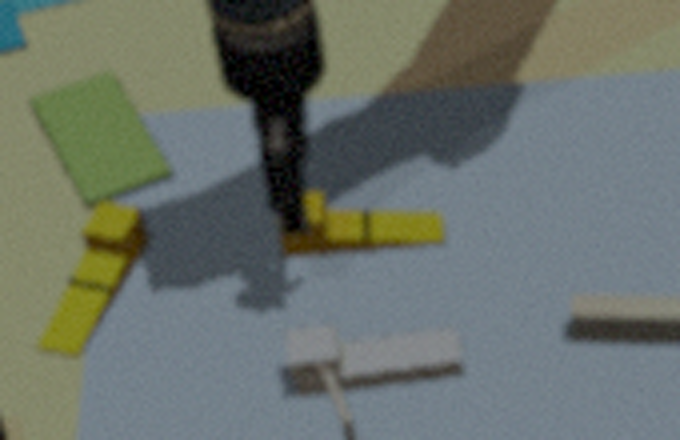

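Run:
```python
from h import *
f=np.load("pics/w4.npy",allow_pickle=True).item();s=np.load("pics/s4.npy",allow_pickle=True).item()
print(proj(f,[.4237,-.3315,.0306]),proj(f,[.4237,-.3315,.0116]),proj(f,[.466,-.3315,.025]),proj(s,[.466,-.3315,.025]),proj(s,[.423,-.331,.038]))
T=f["cam_to_world"];print(T[:3,3])
def tri(a,pa,b,pb):
    o1,v1=ray(a,pa);o2,v2=ray(b,pb)
    A=np.c_[v1,-v2];t=np.linalg.lstsq(A,o2-o1,rcond=None)[0];return ((o1+v1*t[0]+o2+v2*t[1])/2).round(4),np.linalg.norm(o1+v1*t[0]-o2-v2*t[1]).round(4)
c=lambda x,y:(160+x/4,120+y/4)
print("tip",tri(f,(412,258),s,c(295,235)),tri(f,(436,258),s,c(295,235)))
print("toe",tri(f,(351,55),s,c(442,242)),"blk",tri(f,(351,213),s,c(325,215)))
arm.command_gripper(.3,40)
print(arm.current_grip_width(),arm.current_contact_force(),arm.current_time_s())
snap("wrist","w5");x=snap("scene","s5"); cv2.imwrite("pics/s5c.png",cv2.resize(x["img"][120:230,160:330,::-1],None,fx=4,fy=4,interpolation=cv2.INTER_CUBIC))
```

```text
[324.73306071 245.71757133] [324.62912524 232.17878007] [392.78005649 241.28357972] [234.54881521 184.29704668] [234.05795808 171.49003753]
[ 0.42311016 -0.24889481  0.18680018]
tip (array([ 0.4699, -0.3292,  0.0515]), np.float64(0.0024)) (array([ 0.4792, -0.3266,  0.0594]), np.float64(0.0058))
toe (array([ 0.4391, -0.2227,  0.0005]), np.float64(0.0007)) blk (array([ 0.4378, -0.3081,  0.0392]), np.float64(0.002))
0.29820547892576 [ 0.12653758 -0.17540194 -0.42409282] 10.4667
```

View pics/w5.png

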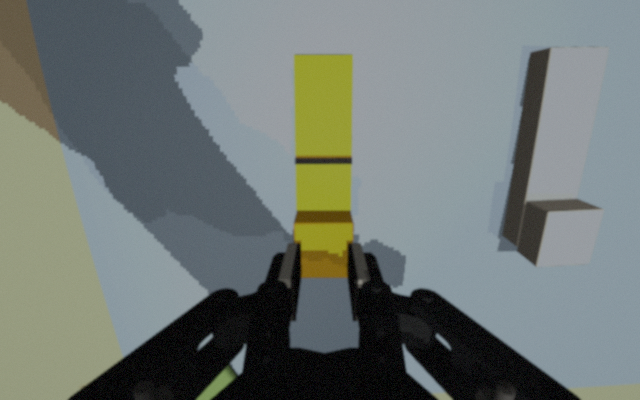

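View pics/s5c.png

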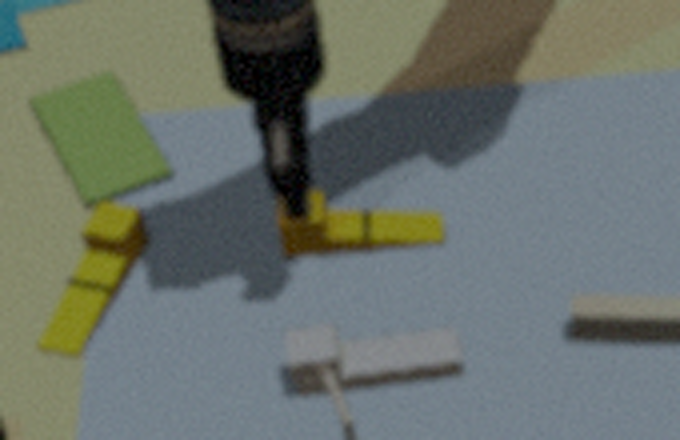

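Run:
```python
from h import *
f=np.load("pics/w5.npy",allow_pickle=True).item();s=np.load("pics/s5.npy",allow_pickle=True).item()
def tri(a,pa,b,pb):
    o1,v1=ray(a,pa);o2,v2=ray(b,pb)
    A=np.c_[v1,-v2];t=np.linalg.lstsq(A,o2-o1,rcond=None)[0];return ((o1+v1*t[0]+o2+v2*t[1])/2).round(4),np.linalg.norm(o1+v1*t[0]-o2-v2*t[1]).round(4)
c=lambda x,y:(160+x/4,120+y/4)
print("tip",tri(f,(350,243),s,c(297,213)),tri(f,(362,243),s,c(297,213)))
arm.command_gripper(.75,40)
print(arm.current_joint_positions(), arm.current_tool_pos(), arm.current_contact_force())
for z in (.005,0.0,-.004):
    arm.movel([.423,-.331,z],quat(0.),rate=.06); F=arm.current_contact_force(); print(z,arm.current_tool_pos().round(4),F.round(2))
    if abs(F[2])>4: break
print(arm.current_time_s())
snap("wrist","w6");x=snap("scene","s6"); cv2.imwrite("pics/s6c.png",cv2.resize(x["img"][120:230,160:330,::-1],None,fx=4,fy=4,interpolation=cv2.INTER_CUBIC))
```

```text
tip (array([ 0.4364, -0.3272,  0.041 ]), np.float64(0.0062)) (array([ 0.4423, -0.3257,  0.046 ]), np.float64(0.0081))
[ 0.03095274  0.6021276   0.74359244  2.05351911 -0.62050685  0.71995711
  1.17253824] [ 0.42299644 -0.33102268  0.01098979] [-0.54065094  0.37294908  0.49885839]
0.005 [ 0.4227 -0.3307  0.0045] [ 0.37  0.41 -0.2 ]
0.0 [ 4.228e-01 -3.308e-01 -4.000e-04] [ 0.26 -0.44 -0.83]
-0.004 [ 0.4228 -0.3309 -0.0042] [ 0.16 -0.37  1.  ]
11.775
```

View pics/s6c.png

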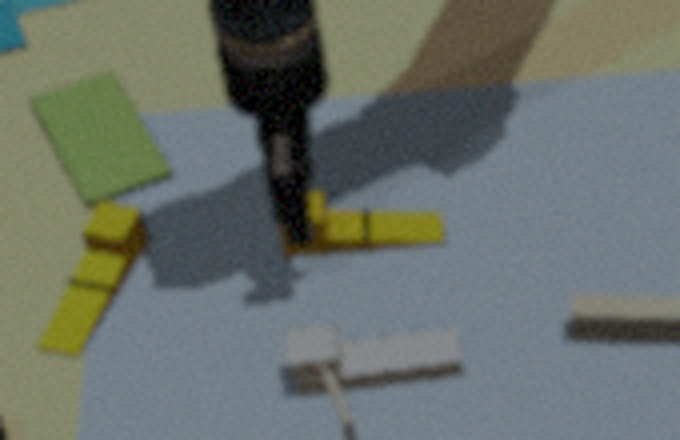

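View pics/w6.png

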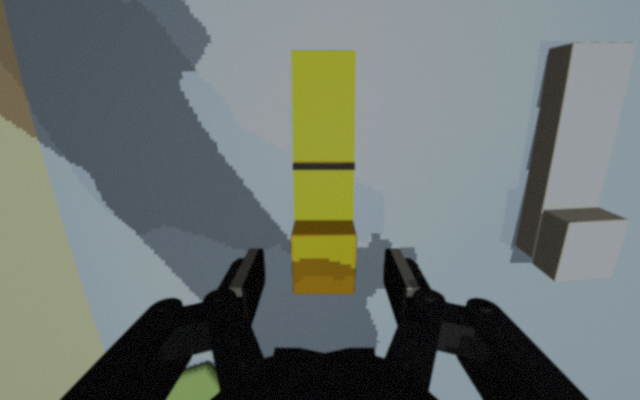

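The reported tool height is below the bench with no contact force. Triangulating puts the real tips about 27 mm higher than reported, so the TCP readout has an offset along the tool. I'll descend further with a force guard.

Run:
```python
from h import *
for z in (-.008,-.012,-.015):
    arm.movel([.423,-.331,z],quat(0.),rate=.06); F=arm.current_contact_force(); print(z,arm.current_tool_pos().round(4),F.round(2))
    if abs(F[2])>4: break
arm.command_gripper(0.0,60)
print(arm.current_grip_width(),arm.current_tool_pos().round(4),arm.current_contact_force().round(2),arm.current_time_s())
snap("wrist","w7");x=snap("scene","s7"); cv2.imwrite("pics/s7c.png",cv2.resize(x["img"][120:230,160:330,::-1],None,fx=4,fy=4,interpolation=cv2.INTER_CUBIC))
```

```text
-0.008 [ 0.4228 -0.3308 -0.0083] [ 0.1   0.76 -1.31]
-0.012 [ 0.4229 -0.3309 -0.0123] [0.15 1.12 0.18]
-0.015 [ 0.4229 -0.3309 -0.0152] [ 1.42 -0.22 -0.2 ]
0.3836207380590045 [ 0.4233 -0.3313 -0.0147] [ 0.11 -0.51  2.93] 13.0
```

View pics/s7c.png

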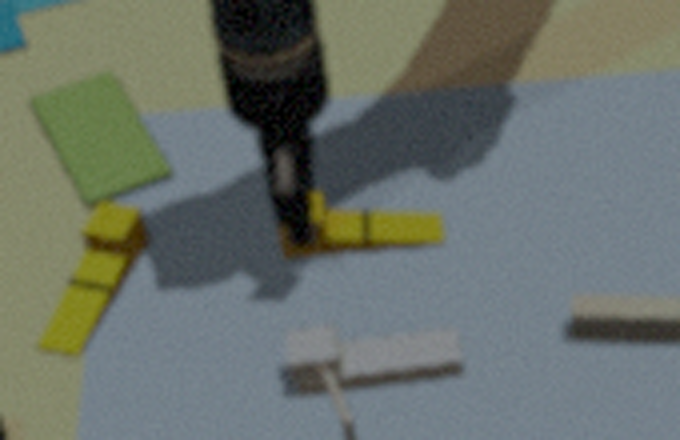

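View pics/w7.png

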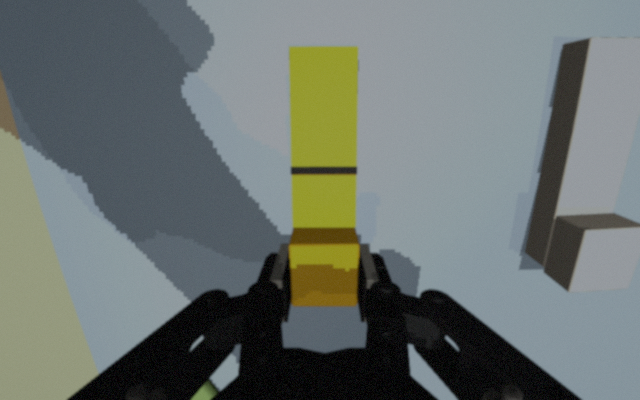

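Run:
```python
from h import *
arm.movel([.423,-.331,.10],rate=.15)
print(arm.current_grip_width(),arm.current_contact_force().round(2))
arm.goto([.525,-.23,.10],quat(-.13))
print(arm.current_tool_pos().round(4),arm.current_time_s())
snap("wrist","w8");x=snap("top","t8"); cv2.imwrite("pics/t8c.png",cv2.resize(x["img"][165:245,195:395,::-1],None,fx=4,fy=4,interpolation=cv2.INTER_CUBIC))
```

```text
0.38055979250296024 [-0.31  0.17 -1.68]
[ 0.5245 -0.2294  0.0989] 14.6417
```

View pics/w8.png

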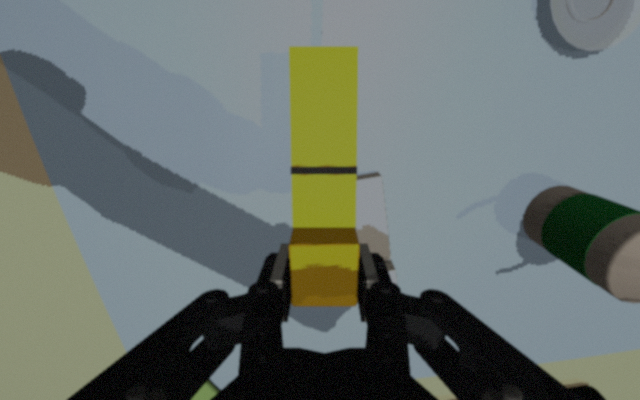

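View pics/t8c.png

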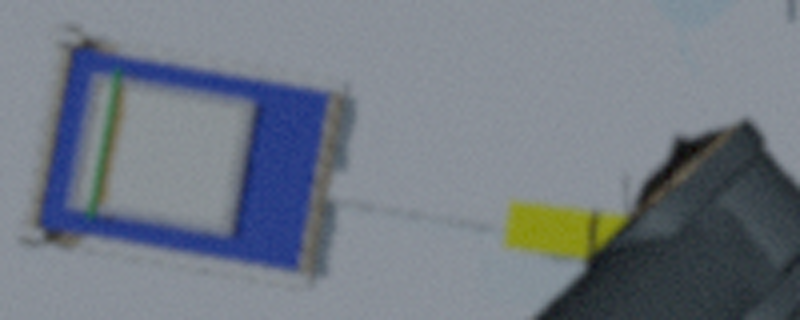

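Run:
```python
from h import *
for nm in("t3","t8"):
    f=np.load(f"pics/{nm}.npy",allow_pickle=True).item()
    h=cv2.cvtColor(f["img"],cv2.COLOR_RGB2HSV); m=cv2.inRange(h,(105,150,60),(130,255,255)); m[:, :195]=0;m[:,300:]=0;m[:165]=0;m[245:]=0
    m=cv2.morphologyEx(m,cv2.MORPH_CLOSE,np.ones((3,3)))
    c=max(cv2.findContours(m,0,2)[0],key=cv2.contourArea); hull=cv2.convexHull(c)[:,0,:]
    P=np.array([onz(f,p,.052)[:2] for p in hull],np.float32)
    r=cv2.minAreaRect(P); bp=cv2.boxPoints(r); print(nm,r,bp.round(4).tolist())
    for i in range(4): print("edge mid",((bp[i]+bp[(i+1)%4])/2).round(4), (bp[(i+1)%4]-bp[i]).round(4))
    for p in [(325.4,219.6)]: print(onz(f,p,.03).round(4),onz(f,p,.0).round(4))
f=np.load("pics/w8.npy",allow_pickle=True).item()
# wedge in hand: underside now z = .0989+.0148
z0=.1137
for p,z in [((290,46),.003),((357,46),.003),((290.5,170),.013),((356.5,170),.013),((290,305),.038),((358,305),.038),((290,244),.038),((358,244),.038)]: print(p,onz(f,p,z0+z).round(4))
```

```text
t3 ((0.5842456817626953, 0.11173730343580246), (0.18941235542297363, 0.13097374141216278), 80.68683624267578) [[0.5042999982833862, 0.02889999933540821], [0.6334999799728394, 0.007699999958276749], [0.6642000079154968, 0.19460000097751617], [0.5349000096321106, 0.21580000221729279]]
edge mid [0.5689 0.0183] [ 0.1292 -0.0212]
edge mid [0.6489 0.1011] [0.0307 0.1869]
edge mid [0.5996 0.2052] [-0.1292  0.0212]
edge mid [0.5196 0.1223] [-0.0307 -0.1869]
[ 0.5414 -0.1396  0.03  ] [ 0.5423 -0.1407  0.    ]
t8 ((0.5841234922409058, 0.11176696419715881), (0.18924131989479065, 0.13098561763763428), 80.6021957397461) [[0.5041000247001648, 0.029100000858306885], [0.6333000063896179, 0.007699999958276749], [0.6642000079154968, 0.19439999759197235], [0.5350000262260437, 0.21580000221729279]]
edge mid [0.5687 0.0184] [ 0.1292 -0.0214]
edge mid [0.6487 0.1011] [0.0309 0.1867]
edge mid [0.5996 0.2051] [-0.1292  0.0214]
edge mid [0.5195 0.1225] [-0.0309 -0.1867]
[ 0.5414 -0.1396  0.03  ] [ 0.5423 -0.1407  0.    ]
(290, 46) [ 0.5217 -0.1198  0.1167]
(357, 46) [ 0.5544 -0.124   0.1167]
(290.5, 170) [ 0.5132 -0.1793  0.1267]
(356.5, 170) [ 0.5473 -0.1837  0.1267]
(290, 305) [ 0.5049 -0.2436  0.1517]
(358, 305) [ 0.5394 -0.2481  0.1517]
(290, 244) [ 0.5108 -0.2091  0.1517]
(358, 244) [ 0.5426 -0.2132  0.1517]
```

```bash
cat >> h.py <<'E'
LIP=np.array([.5676,.012]);TH=np.deg2rad(80.65);U=np.array([np.cos(TH),np.sin(TH)]);V=np.array([-U[1],U[0]])
Q=quat(TH-np.pi/2)
def st(x,y,zu): # wedge origin stand xy, underside z -> reported TCP
    p=LIP+U*x+V*y; return [p[0],p[1],zu-.0148]
def tost(P): d=np.asarray(P)[:2]-LIP; return np.array([d@U,d@V])
E
python3 - <<'E'
from h import *
arm.goto(st(-.15,0,.05),Q)
arm.pause(.2)
print(arm.current_tool_pos().round(4),st(-.15,0,.05),arm.current_time_s())
f=snap("wrist","w9");snap("scene","s9")
cv2.imwrite("pics/w9c.png",cv2.resize(f["img"][0:140,200:440,::-1],None,fx=3.3,fy=3.3,interpolation=cv2.INTER_CUBIC))
E
```

```text
[ 0.5434 -0.138   0.0361] [np.float64(0.5432302569698165), np.float64(-0.13600714720797377), 0.0352] 15.475
```

View pics/w9.png

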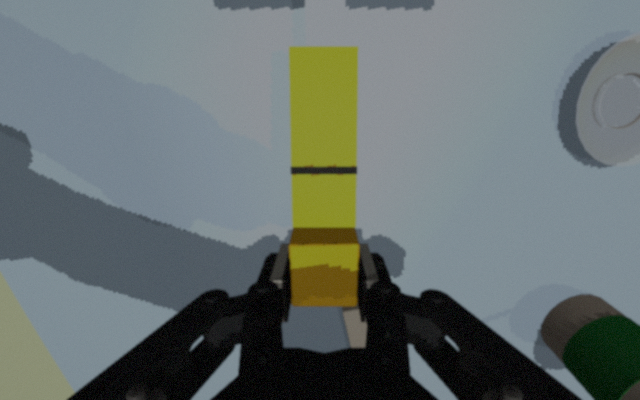

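View pics/w9c.png

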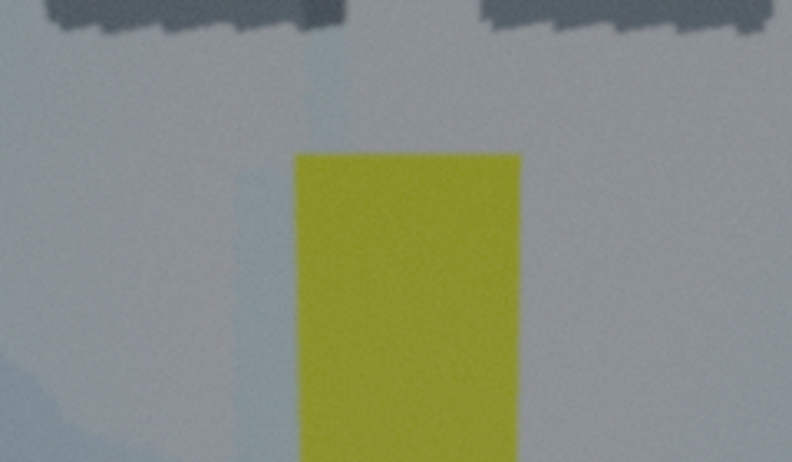

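```bash
python3 - <<'E'
from h import *
f=np.load("pics/w9.npy",allow_pickle=True).item()
for p,z in [((304.6,4),.03),((345.6,4),.03),((290,47),.053),((357.5,47),.053),((291,170),.063),((356.5,170),.063)]:
    P=onz(f,p,z);print(p,P.round(4),tost(P).round(4))
print(f["cam_to_world"][:3,3])
E
python3 -c "
import cv2,numpy as np
x=np.load('pics/s9.npy',allow_pickle=True).item()['img'][130:240,240:460,::-1]
cv2.imwrite('pics/s9c.png',cv2.resize(x,None,fx=3.6,fy=3.6,interpolation=cv2.INTER_CUBIC))"
```

```text
(304.6, 4) [ 0.5549 -0.0047  0.03  ] [-0.0185  0.0099]
(345.6, 4) [ 0.577  -0.0084  0.03  ] [-0.0186 -0.0126]
(290, 47) [ 0.5445 -0.0286  0.053 ] [-0.0438  0.0162]
(357.5, 47) [ 0.5774 -0.0341  0.053 ] [-0.0439 -0.0172]
(291, 170) [ 0.534  -0.0877  0.063 ] [-0.1038  0.017 ]
(356.5, 170) [ 0.5678 -0.0934  0.063 ] [-0.104  -0.0173]
[ 0.55632622 -0.05668928  0.2116388 ]
```

View pics/s9c.png

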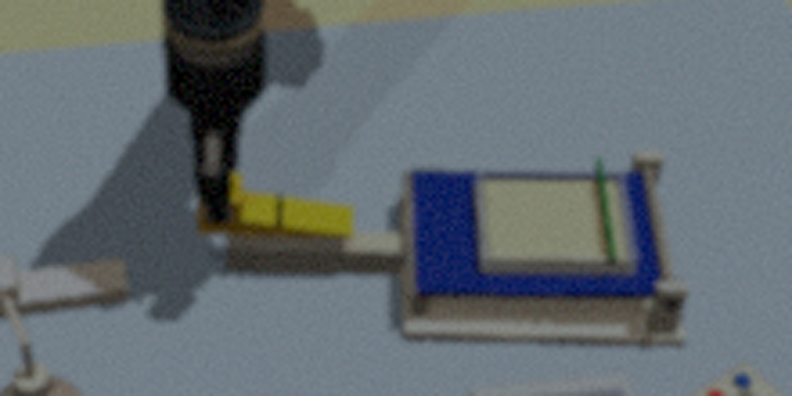

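Run:
```python
from h import *
arm.movel(st(-.12,-.001,.04),Q,rate=.1)
arm.pause(.1);F0=arm.current_contact_force();print(F0.round(2))
for z in (.033,.0315,.0305,.030,.0295):
    arm.movel(st(-.12,-.001,z),Q,rate=.03);F=arm.current_contact_force();print(z,arm.current_tool_pos().round(4),(F-F0).round(2))
    if (F-F0)[2]>4: break
arm.pause(.2);print(arm.current_time_s(),arm.current_contact_force().round(2),tost(arm.current_tool_pos()).round(4))
f=snap("wrist","w10");f=snap("scene","s10")
x=f["img"][130:240,240:460,::-1]
cv2.imwrite('pics/s10c.png',cv2.resize(x,None,fx=3.6,fy=3.6,interpolation=cv2.INTER_CUBIC))
```

```text
[-0.03  0.63 -0.51]
0.033 [ 0.5488 -0.1068  0.018 ] [-0.54 -1.12 -0.31]
0.0315 [ 0.5491 -0.1066  0.0167] [ 0.59 -0.76  0.01]
0.0305 [ 0.5491 -0.1065  0.0157] [-0.3  -0.29 -1.42]
0.03 [ 0.5492 -0.1066  0.0154] [ 0.18 -0.92  0.93]
0.0295 [ 0.5492 -0.1066  0.0153] [-0.95 -0.12  6.76]
17.725 [-1.39  0.54  5.85] [-0.12   -0.0011]
```

View pics/w10.png

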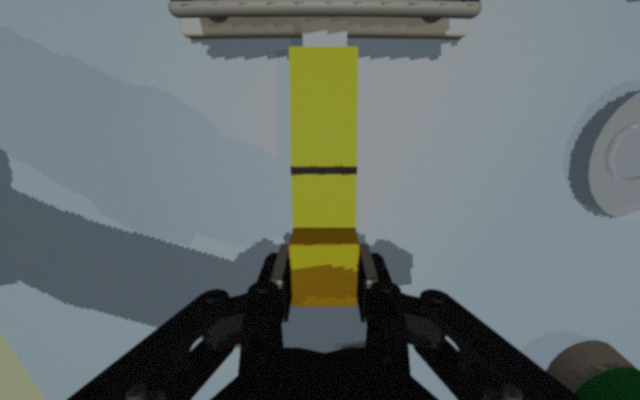

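View pics/s10c.png

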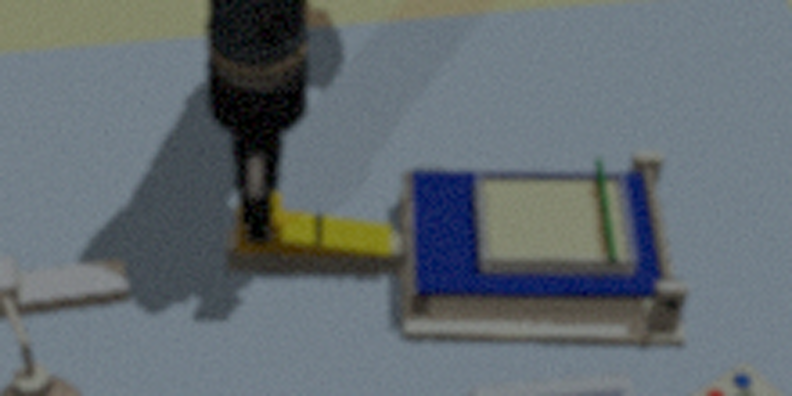

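Run:
```python
from h import *
f=np.load("pics/w10.npy",allow_pickle=True).item()
for p,z in [((172,8),.043),((325,8),.043),((480,8),.043),((325,1),.043),((325,15),.043),((303,43),.03),((347.5,43),.03),((290,47),.033),((357,47),.033)]:
    P=onz(f,p,z);print(p,tost(P).round(4))
cv2.imwrite('pics/w10c.png',cv2.resize(f["img"][0:70,160:500,::-1],None,fx=2.3,fy=4,interpolation=cv2.INTER_CUBIC))
```

```text
(172, 8) [0.0033 0.0676]
(325, 8) [ 0.0023 -0.0014]
(480, 8) [ 0.0032 -0.0714]
(325, 1) [ 0.0051 -0.0014]
(325, 15) [-0.0005 -0.0014]
(303, 43) [-0.0097  0.0096]
(347.5, 43) [-0.0098 -0.0127]
(290, 47) [-0.012   0.0158]
(357, 47) [-0.0121 -0.0172]
```

View pics/w10c.png

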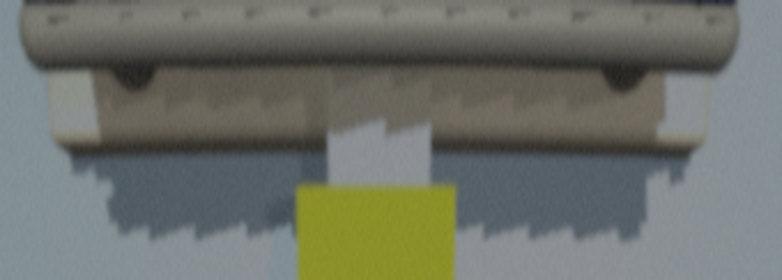

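Run:
```python
from h import *
def go(x,r=.04):
    arm.movel(st(x,-.001,.0296),Q,rate=r); arm.pause(.1)
    F=arm.current_contact_force(); print(x,tost(arm.current_tool_pos()).round(4),arm.current_tool_pos()[2].round(4),"Fu",(F[:2]@U).round(2),"Fv",(F[:2]@V).round(2),"Fz",F[2].round(2),arm.current_grip_width())
    return F
for x in(-.085,-.07,-.06,-.052): 
    F=go(x)
    if abs(F[:2]@U)>15: print("stop");break
print(arm.current_time_s())
f=snap("wrist","w11");f=snap("scene","s11")
x=f["img"][130:240,240:460,::-1]
cv2.imwrite('pics/s11c.png',cv2.resize(x,None,fx=3.6,fy=3.6,interpolation=cv2.INTER_CUBIC))
```

```text
-0.085 [-0.085 -0.002] 0.0153 Fu -3.9 Fv 0.08 Fz 5.34 0.3844677093937907
-0.07 [-0.0696 -0.0019] 0.0154 Fu -3.33 Fv -0.05 Fz 5.9 0.38674826653853456
-0.06 [-0.0613 -0.0017] 0.0153 Fu -5.93 Fv 0.09 Fz 5.33 0.3887514772879318
-0.052 [-0.0535 -0.0017] 0.0154 Fu -7.0 Fv -0.91 Fz 6.31 0.3846829011706926
20.525
```

View pics/w11.png

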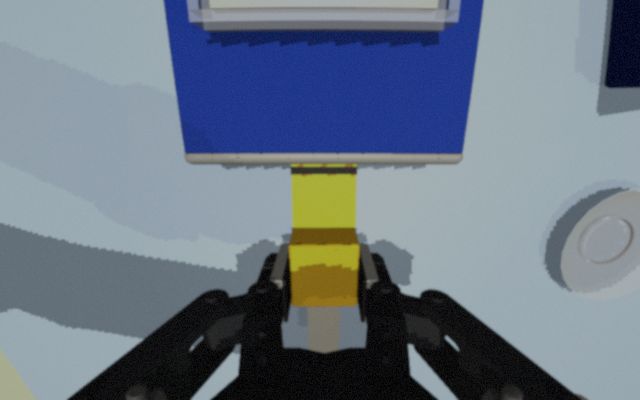

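View pics/s11c.png

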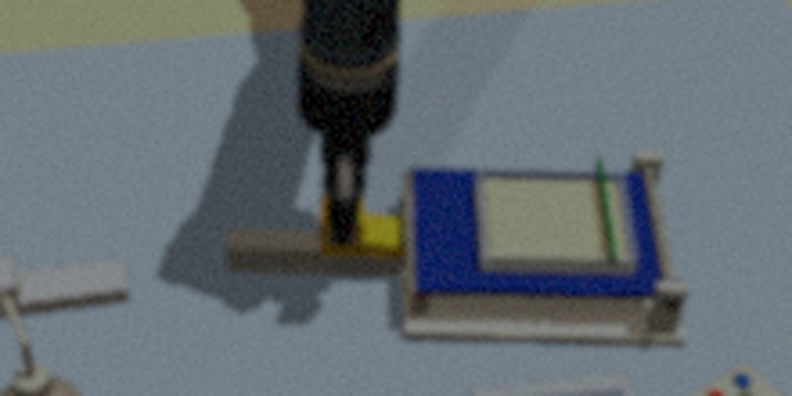

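Run:
```python
from h import *
f=np.load("pics/w11.npy",allow_pickle=True).item()
for p,z in [((324,158.5),.045),((324,163.5),.0445),((187,159),.045),((462,158),.045),((324,170),.043),((307,330),.03),((339,330),.03)]:
    print(p,tost(onz(f,p,z)).round(4))
cv2.imwrite('pics/w11c.png',cv2.resize(f["img"][140:185,270:380,::-1],None,fx=7,fy=7,interpolation=cv2.INTER_CUBIC))
```

```text
(324, 158.5) [ 0.0011 -0.0014]
(324, 163.5) [-0.0015 -0.0014]
(187, 159) [0.0012 0.0686]
(462, 158) [ 0.0014 -0.072 ]
(324, 170) [-0.0053 -0.0014]
(307, 330) [-0.1222  0.0106]
(339, 330) [-0.1223 -0.0117]
```

View pics/w11c.png

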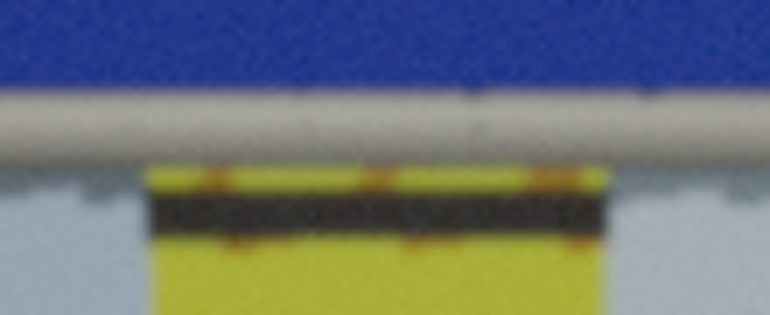

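```bash
python3 - <<'E'
from h import *
arm.movel(st(-.0455,-.001,.0296),Q,rate=.03); arm.pause(.4)
F=arm.current_contact_force(); print(tost(arm.current_tool_pos()).round(4),arm.current_tool_pos()[2].round(4),"Fu",(F[:2]@U).round(2),"Fv",(F[:2]@V).round(2),"Fz",F[2].round(2),arm.current_grip_width())
print(arm.current_time_s(),abs(arm.current_qd()).max())
f=snap("wrist","w12");f=snap("scene","s12");f=snap("top","t12")
f=np.load("pics/w12.npy",allow_pickle=True).item()
cv2.imwrite('pics/w12c.png',cv2.resize(f["img"][120:320,220:420,::-1],None,fx=3,fy=3,interpolation=cv2.INTER_CUBIC))
E
python3 -c "
import cv2,numpy as np
x=np.load('pics/s12.npy',allow_pickle=True).item()['img'][150:220,320:430,::-1]
y=np.load('pics/s9.npy',allow_pickle=True).item()['img'][150:220,320:430,::-1]
cv2.imwrite('pics/s12c.png',cv2.resize(np.hstack([y,x]),None,fx=3.6,fy=5,interpolation=cv2.INTER_CUBIC))"
```

```text
[-0.0473 -0.0017] 0.0153 Fu -7.16 Fv -0.52 Fz 5.91 0.3847150312764835
21.3917 0.0020741346468344524
```

View pics/w12c.png

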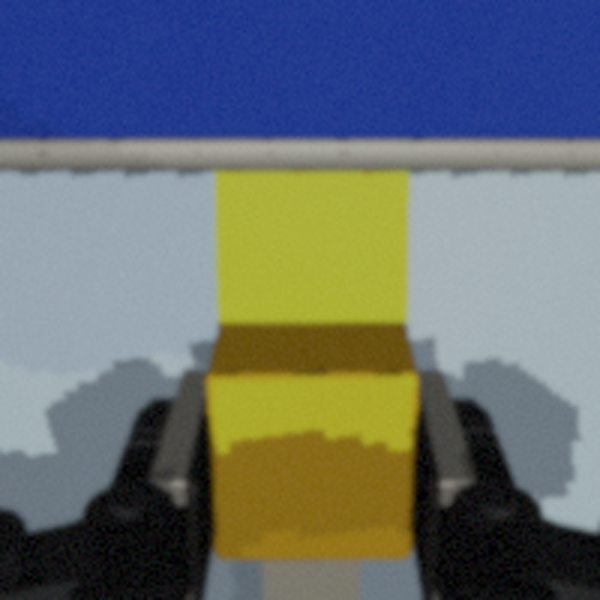

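View pics/s12c.png

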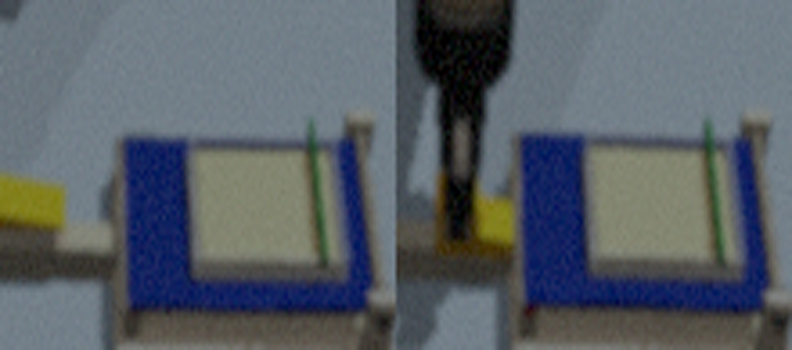

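Run:
```python
from h import *
f=np.load("pics/w12.npy",allow_pickle=True).item()
for p,z in [((324,171),.047),((324,176.5),.046),((289,305.5),.068),((358,305.5),.068)]: print(tost(onz(f,p,z)).round(4))
print(arm.current_tool_pos().round(4),arm.current_grip_width(),arm.current_time_s())
arm.hand_in()
```

```text
[ 0.0014 -0.0014]
[-0.0017 -0.0014]
[-0.0642  0.0168]
[-0.0643 -0.0186]
[ 0.5615 -0.0349  0.0153] 0.38448702332474294 21.5417
the job is handed in; nothing more can be done
```

The job is handed in at about 21.5 s of the 42 s allowed. The left-most yellow wedge is gripped and lies flat on the rail under the deck's lip.

**What I did:** I picked up the wedge by its grip block and set it on the rail with its toe about 12–15 mm short of the lip. I then slid it about 73 mm along the rail.

**Last checks:**
- **Lip height:** the toe is 58–60 mm past the lip, which by the slope is about 3.7–4 mm of lift. The black line is hidden under the lip bar and a red post cap shows in the scene view. I did not measure the lip height directly.
- **Alignment:** the wedge is within about 1 mm of the rail's centre line, and its angle was set to the rail's measured direction.
- **Forces:** the push was steady at about 7 N, with about 6 N pressing down on the rail. The grip width was steady at 0.385, and the arm was at rest.
- **Deck:** the robot looked clear of it, and I saw no sign of contact.

**What failed or disagreed:**
- **First grasp missed:** the fingers closed above the grip block. The real fingertips were about 27 mm higher than the reported tool height. I confirmed this from two camera views and a force-guarded descent, then worked from the wedge's known height on the bench.
- **Lip position:** my estimates along the rail differed by up to 3 mm. That is about 0.5 mm of lift, which is inside the tolerance.

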